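Fetch the soaking basket from the dip tank with the hook rod

ROBOT

A 7-joint arm with a two-finger parallel gripper is mounted at the origin on the work surface. World frame = base frame: x ahead of the robot, y to its left, z up, the work surface at z = 0. Lengths are in mm, angles in rad, forces in N, time in s.
With the tool pointing down it reaches from about 425 to 925 mm from the base axis. Payload 6.8 kg.
Tool frame: the origin (TCP) lies on the centre line of the jaws, within the pads' length; the fingertips stand 19 mm ahead of it and the grasp point (between the pads) is the TCP; z points along the fingers, y is the direction in which the jaws open and shut (so a half turn about z gives the same grasp; the last joint's range is limited). The gripper opens to 88 mm and grips with 3 to 60 N. Pads are 20 mm wide; open, the fingers measure 115 mm over their backs; the gripper's body (75 mm by 178 mm) begins 61 mm behind the grasp point.
Start: joints at [-1.302, 0.477, 0.022, 1.555, -0.011, 1.109, -0.083], TCP at [248.362, 627.665, 241.664] pointing down, gripper open.
Joint ranges: [-2.96, 2.96], [-0.34, 2.1], [-1.41, 1.46], [0.24, 2.44], [-1.37, 4.51], [0.17, 1.92], [-2.96, 2.96]. Speed limits (rad/s): [2.39, 2.39, 3.14, 3.14, 3.14, 3.14, 3.14].

INTERFACE

Orientations are given as a rotation vector (axis times angle).
In Python, from workcell import r gives the robot as it stands. The module is installed in compiled form; this text tells all that it offers.
- The arm moves only by the tool servo_tool, never from a script. Its argument "increments" is a list of rows, each a list of 3 entries, a list of its own where there are three numbers: the shift along the world's x, y, z in units of 0.03 m (1.0 is 0.03 m), then the turn, a rotation vector about the world's x, y, z in units of 0.08 rad (1.0 is 0.08 rad), then the finger opening in mm, from 0 to 87.8. A call has 1 to 20 rows; each row shifts and turns the commanded pose from where the row before left it; what a row does not reach is not made up. A row lasts 1/10 s, in which the tool goes at most 50 mm and 8.59 degrees, less where a joint would pass 70% of its speed; a pose out of reach is approached as far as the arm can. A call with a number of a shift or a turn outside -1 to 1 is refused whole. A call with a gripper value outside its range is refused whole. The fingers move at their own pace and stop on an object; "force" is the grip in N (left out, the last holds). Time passes only in rows, so rows that do not move let the fingers close. It gives the time, the measured TCP pose, the force and the opening at its end, in the units of the state.
- r.get_state(): the state, without advancing time (a new reading comes with each control period).
- r.get_image(name): name is "side" or "top"; returns a dict with "frame" (384x512x3 uint8, blue, green, red), "mtx" (3x3 intrinsics, pixels), "D" ([k1, k2, p1, p2, k3] as OpenCV has them; the pictures are not rectified), "rvec" (rotation vector, rad) and "tvec" (3), from world to camera coordinates, as OpenCV has them. Camera axes: x right, y down, z forward; pixel columns grow to the right and rows downward; lengths in mm; the calibration is good to about 2 mm. A picture is of the moment at which its call begins. There is no depth.
- r.close_job(): hands the job in, once; it reports no verdict.
The state is a dict: "clock": time; "qpos": joint angles; "qd": joint speeds; "joint_efforts": joint torques, N m; "ee_pos": TCP position; "orientation": TCP orientation; "ft_force": force on the tool from outside, world axes, zero at the start; "moment": the same for the moment, N m; "width": opening from 0.0 (shut) to 1.0 (fully open).
Only numpy, scipy, OpenCV 4.12 (cv2) and the standard library are available. Lean on these libraries where they do the work, as an engineer would, in place of code of your own. Each camera call takes 0.05 s, during which the arm holds its last target.

TASK

The rust-remover tank has been drained: with the hook rod, lift the wire basket of hinges off its brackets and out of the tank by its orange cross bar, and set it down gently and level in the blue drip tray, never touching the basket with the gripper or tipping it. Then hang the hook rod back in its wooden stand, and leave the paint can, mallet and wood offcut where they are.

Things in the scene. Friction and masses are not known exactly. Their poses are not given: they have to be found in the camera images.
- tank: Fixed grey open-topped dip tank, outside 120 (x) x 118 (y) mm, 150 mm high, walls 5 mm, inside 110 (x) x 108 (y) mm. Origin: centre of its underside. Inside, steel brackets on its +y and -y walls (tops 78 mm above the table, reaching 14 mm inwards) carry the ends of the basket's cross bar, which lies along the tank's y in the tank's middle.
- tank_rim (a point): Centre of the tank's open mouth, level with the rim (150 mm up), axes as the tank's. Each bracket below is an upward-open slot 14 mm wide in x, its cheeks ending 6 mm above the bar's axis: lift the bar 12 mm or more straight up to free it.
- basket: Loose wire basket with brass hinges fixed in it (0.2 to 0.45 kg), 76 (x) x 60 (y) x 30 mm high. Origin: centre of its underside. Above it two wire V-frames at y = +-28.5 mm carry an orange cross bar along y, 94 mm long, 8 mm thick, axis 70 mm above the underside. At the start it hangs by the bar in the tank, underside 12 mm above the table.
- basket_bar (a point): Middle of the basket's orange cross bar (on the bar's axis); y runs along the bar, z up. At the start 82 mm above the table, 68 mm below the tank's rim. Two dark collars (16 mm across) on the bar, inner faces 14 mm either side of this point, mark where the hook goes; the basket balances here.
- rod: Loose hook rod (0.18 kg), upright. Origin: underside centre of its blue disc (72 x 5 mm). Above the disc: wooden grip; a yellow mark on the disc's top points to +x, the hook tip's side (at the start away from the robot, within 0.65 rad). Below: 8 mm steel shank at x = -12 mm, ending in a J hook in the x-z plane, lowest point 100 mm below the disc's underside, upright tip (7 mm thick) at x = +12 mm.
- rod_grip (a point): Centre of the rod's wooden grip (24 x 24 mm, 50 mm tall), 30 mm above the disc's underside; axes as the rod's (z up, x from shank to hook tip).
- rod_seat (a point): Lowest point of the hook's inside, where a bar's underside rests: on the grip's axis, 92 mm below the disc's underside (122 mm below the grip's centre); axes as the rod's. The mouth, 16 mm wide between shank and tip, is entered along the rod's x: a bar comes in over the tip, from +x. The tip's top is 10 mm above this point; the hook spans x = -16 to +15.5 mm.
- stand: Fixed wooden stand, 90 x 90 mm plate 10 mm thick, its top 115 mm above the table, on four corner legs. A 48 x 48 mm square hole in the middle lets the hook through; the rod hangs in it by its disc, at any turn.
- stand_top (a point): Centre of the stand's hole, level with the plate's top face (115 mm up). With the rod hung, the disc's underside rests here.
- tray: Fixed blue drip tray, 140 x 140 mm outside, 18 mm high, walls and floor 5 mm. Origin: centre of its underside.
- tray_in (a point): Centre of the tray's inner floor (5 mm above the table).
- can: Bystander: paint can with paper label, 84 mm across, 110 mm high. Origin: centre of its underside.
- mallet: Bystander: wooden mallet lying down, head 50 x 100 x 55 mm, handle to 190 mm along x from the head's centre. Origin: under the head's centre.
- offcut: Bystander: wood offcut 160 (x) x 60 x 28 mm. Origin: centre of its underside.
There are look-alikes about, which are no part of the job. Several things have the shape of the tray; the one meant has the colours described above.

How it is judged (in metres and radians):
On the way, in this order (a step that is already met when the one before it is completed fails the run):
1. the basket hangs on the hook, wholly above the tank's rim (z of basket_bar in the frame of tank_rim above 0.071 m and contact force between basket and rod above 0.5 N and distance between basket_bar and rod_seat below 0.02 m), for 0.2 s.
2. the basket stands level and still in the drip tray, off the hook (x of basket_bar in the frame of tray_in between -0.045 and 0.045 m and y of basket_bar in the frame of tray_in between -0.045 and 0.045 m and z of basket_bar in the frame of tray_in between 0.062 and 0.075 m and angle between basket_bar's own z axis and vertical below 0.1 rad and contact force between basket and rod below 0.05 N and linear speed of basket below 0.02 m/s), for 0.3 s.
At the end, for the whole second after the job is handed in: The basket rests level (0.1 rad) and still on the tray's floor, centred within 45 mm each way, free of the hook; the rod hangs still in its stand, disc on the plate (within 4 mm), upright within 0.1 rad, axis within 14 mm of the hole's centre (all of step 2 and horizontal distance between rod_grip and stand_top below 0.014 m and z of rod_grip in the frame of stand_top between 0.026 and 0.034 m and angle between rod_grip's own z axis and vertical below 0.1 rad and linear speed of rod below 0.02 m/s); the robot touches nothing.
It fails at once if the gripper touches the basket (contact force between basket and the fingers above 1 N).
It fails at once if the basket is tipped by more than 0.5 rad (angle between basket_bar's own z axis and vertical above 0.5 rad).
It fails at once if the basket is dropped or slammed into the tray (over 40 N) (contact force between basket and tray above 40 N).
It fails at once if a bystander is moved by more than 30 mm (distance of any of can, mallet, offcut from where it was at the start of the episode above 0.03 m).
It also fails if it takes over 67 s, if anything falls off the work surface, if the arm or the gripper's body presses on something with over 40 N, if the wrist force passes 120 N, or if a joint passes its speed limit or range.

## Working session

There is one attempt and no reset: what is moved stays moved. The work goes in short steps, Python scripts to look and compute and a tool call to move; the robot and the scene stay as the last step left them, time stands still between calls to the robot, and variables do not carry over. Pictures are saved under pics/ and viewed, and the job is handed in when it is done.

Besides the shell and the picture viewer there is one more tool, called after "Call:" by a JSON object that holds its "op" and its "data", one argument or row to a line. servo_tool: Moves the arm, as the interface text tells. Shifts and turns lie within -1 to 1; 1 stands for 0.03 m of shift or 0.08 rad of turn. Its arguments: {"type":"object","properties":{"increments":{"type":"array","items":{"type":"array"}},"force":{"type":"number"}},"required":["increments"]}

```bash
mkdir -p pics; python3 - <<'E'
from workcell import r
import cv2,json,pickle
print(r.get_state())
for n in("side","top"):
    d=r.get_image(n); cv2.imwrite(f"pics/{n}0.png",d["frame"]); pickle.dump(d,open(f"{n}0.pkl","wb"))
    print(n,d["mtx"].tolist(),d["D"],d["rvec"],d["tvec"])
E
```

```text
{'clock': 0.0, 'qpos': array([-1.30211749,  0.47776929,  0.02236727,  1.5563838 , -0.01148833,
        1.10926822, -0.08309441]), 'qd': array([-1.02387498e-03,  5.69372895e-04, -4.21152906e-04, -1.01596663e-03,
        5.06368710e-05,  7.17041360e-04, -3.69826712e-05]), 'joint_efforts': array([-1.77788665e-04, -5.82863259e+01,  1.53448284e+00, -2.72600484e+01,
       -5.43196150e-02,  1.72396051e-02,  1.57600148e-04]), 'ee_pos': array([248.18472291, 627.15194642, 240.73143907]), 'orientation': array([-5.88302375e-01, -3.08584085e+00,  2.65660654e-03]), 'ft_force': array([0.27148232, 0.7974555 , 0.11922999]), 'moment': array([0.03215656, 0.00146292, 0.05532318]), 'width': 1.0027401678912626}
side [[461.68060443528356, 0.0, 252.7562487113368], [0.0, 461.68060443528356, 199.5001936240211], [0.0, 0.0, 1.0]] [0.04506751 0.         0.         0.         0.        ] [ 2.42516389 -0.14938408  0.06652616] [-493.09385987  199.08796258 1392.28203035]
top [[367.493115012488, 0.0, 251.73706275166685], [0.0, 367.493115012488, 196.0957731125769], [0.0, 0.0, 1.0]] [-0.06122002  0.          0.          0.          0.        ] [ 2.22793895 -2.18151067  0.06187785] [  84.1887124   500.14242082 1296.2285191 ]
```

View pics/side0.png

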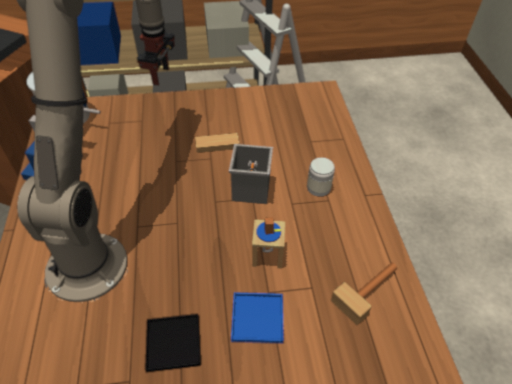

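View pics/top0.png

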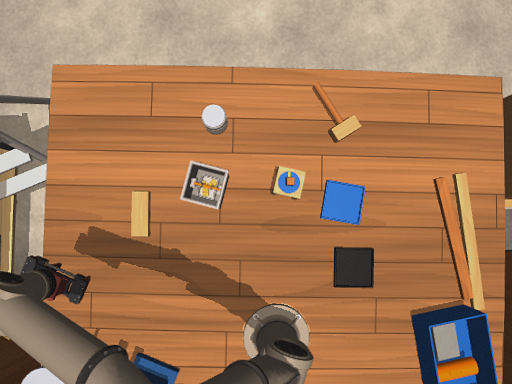

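Tray-shaped things in the top view: blue at (343,202), black at (353,267) and a part-hidden blue box at (157,368) that sits off the work area. The blue one at (343,202), seen at side (258,317), fits the description. I'll confirm it in enlarged crops and start measuring.

```bash
cat > h.py <<'E'
import numpy as np,cv2,pickle
def load(n): return pickle.load(open(n+".pkl","rb"))
def cam(d):
    R=cv2.Rodrigues(np.array(d["rvec"],float))[0]; t=np.array(d["tvec"],float).ravel(); return R,t
def ray(d,uv):
    R,t=cam(d); p=cv2.undistortPoints(np.array(uv,float).reshape(-1,1,2),d["mtx"],np.array(d["D"])).reshape(-1,2)
    v=np.c_[p,np.ones(len(p))]@R; return -R.T@t, v/np.linalg.norm(v,axis=1)[:,None]
def onz(d,uv,z):
    c,v=ray(d,uv); return c+v*((z-c[2])/v[:,2])[:,None]
def proj(d,P):
    return cv2.projectPoints(np.array(P,float).reshape(-1,1,3),np.array(d["rvec"],float),np.array(d["tvec"],float),d["mtx"],np.array(d["D"]))[0].reshape(-1,2)
def two(d1,u1,d2,u2):
    c1,v1=ray(d1,u1);c2,v2=ray(d2,u2);v1=v1[0];v2=v2[0]
    s=np.linalg.lstsq(np.c_[v1,-v2],c2-c1,rcond=None)[0]
    a=c1+s[0]*v1;b=c2+s[1]*v2; return (a+b)/2,np.linalg.norm(a-b)
E
python3 - <<'E'
from h import *
t=load("top0")["frame"];s=load("side0")["frame"]
a=cv2.resize(t[150:230,170:370],None,fx=4,fy=4,interpolation=cv2.INTER_CUBIC)
cv2.imwrite("pics/ct.png",a)
b=cv2.resize(s[130:350,215:355],None,fx=2.7,fy=2.7,interpolation=cv2.INTER_CUBIC)
cv2.imwrite("pics/cs.png",b)
E
```

```text
(no output)
```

View pics/ct.png

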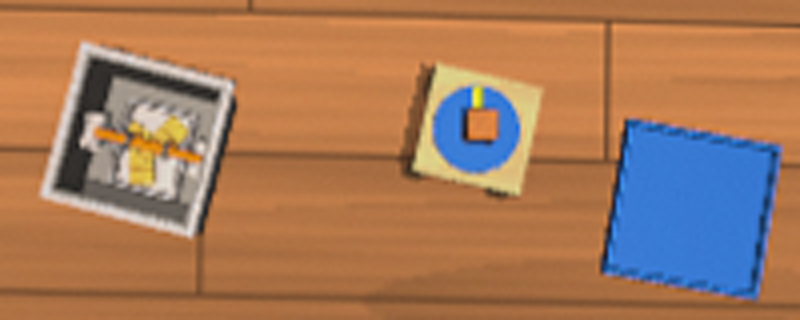

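View pics/cs.png

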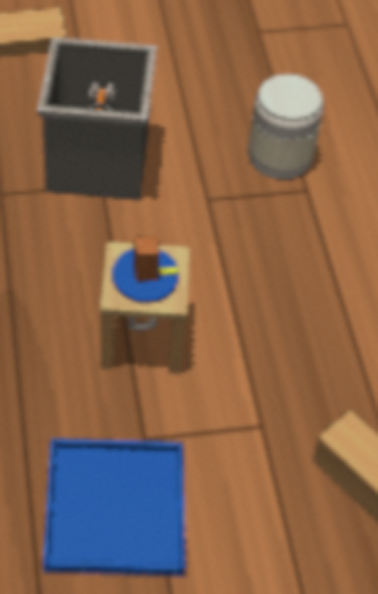

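The crops show the blue tray with raised walls (top 343,202), the stand with blue disc, grip and yellow mark (289,181), and the tank with the orange bar (206,186). Now the measurements.

```bash
python3 - <<'E'
from h import *
T=load("top0");S=load("side0")
def rect(d,mask,z,nm,win):
    m=np.zeros(mask.shape,np.uint8);x0,x1,y0,y1=win;m[y0:y1,x0:x1]=mask[y0:y1,x0:x1]*255
    cs=cv2.findContours(m,cv2.RETR_EXTERNAL,cv2.CHAIN_APPROX_NONE)[0];c=max(cs,key=cv2.contourArea)
    w=onz(d,c.reshape(-1,2),z)[:,:2]
    ra=cv2.minAreaRect(w.astype(np.float32)); M=cv2.moments(c); ctr=onz(d,[[M['m10']/M['m00'],M['m01']/M['m00']]],z)[0]
    b=cv2.boxPoints(ra);e=b[1]-b[0]
    print(nm,"rect c",np.round(ra[0],1),"size",np.round(ra[1],1),"ang",round(np.degrees(np.arctan2(e[1],e[0]))%90,1),"centroid",ctr.round(1)[:2])
    return c
for nm,d,wt,ws,wd in (("top",T,(315,370,175,228),(270,308,160,203),(270,308,160,203)),("side",S,(225,292,285,350),(245,295,212,252),(245,295,212,252))):
    h=cv2.cvtColor(d["frame"],cv2.COLOR_BGR2HSV); H,Sa,V=[h[...,i].astype(int) for i in range(3)]
    blue=(H>100)&(H<125)&(Sa>120)&(V>60)
    rect(d,blue,18,nm+" tray",wt)
    rect(d,blue,120,nm+" disc",wd)
    st=((H>15)&(H<32)&(V>150)&(Sa>50)&(Sa<190))
    m=st|blue
    rect(d,m if nm=="top" else m,115,nm+" stand",ws)
    ye=(H>24)&(H<36)&(Sa>190)&(V>150); 
    q=np.argwhere(ye); q=q[(q[:,1]>wd[0])&(q[:,1]<wd[1])&(q[:,0]>wd[2])&(q[:,0]<wd[3])][:,::-1]
    if len(q): print(nm,"yellow",len(q),q.mean(0),onz(d,[q.mean(0)],120).round(1))
    w2=(175,235,155,215) if nm=="top" else (225,278,138,206)
    oran=(H>6)&(H<20)&(Sa>200)&(V>190 if nm=="top" else V>120)
    q=np.argwhere(oran); q=q[(q[:,1]>w2[0]+8)&(q[:,1]<w2[1]-8)&(q[:,0]>w2[2])&(q[:,0]<w2[3]-30*(nm=="side"))][:,::-1]
    print(nm,"bar",len(q),q.min(0),q.max(0),q.mean(0),onz(d,[q.mean(0)],84).round(1))
    if len(q)>5:
        w=onz(d,q,84)[:,:2]; v=cv2.fitLine(w.astype(np.float32),cv2.DIST_L2,0,.01,.01).ravel();print("bar dir",v,np.degrees(np.arctan2(v[1],v[0])), np.ptp((w-w.mean(0))@v[:2]))
c=np.array([(80,42),(234,80),(195,238),(42,195)])/4+[170,150]-.4
w=onz(T,c,150);print("tank top",w.round(1).tolist(),w.mean(0))
for a in range(4): print(np.linalg.norm(w[a]-w[a-1]),np.degrees(np.arctan2(*(w[a]-w[a-1])[[1,0]])))
c=np.array([(52,38),(156,46),(149,116),(40,112)])/2.7+[215,130]-.3
w=onz(S,c,150);print("tank side",w.round(1).tolist(),w.mean(0))
for a in range(4): print(np.linalg.norm(w[a]-w[a-1]),np.degrees(np.arctan2(*(w[a]-w[a-1])[[1,0]])))
E
```

```text
top tray rect c [ 484.4 -229.2] size [139.1 137. ] ang 81.3 centroid [ 484.3 -228.7]
top disc rect c [542.2 -24.9] size [65.6 65.6] ang 1.2 centroid [538.8 -22. ]
top stand rect c [543.1 -25.8] size [91.6 92.9] ang 78.3 centroid [542.9 -25.7]
top yellow 5 [289. 174.] [[568.4 -24.5 120. ]]
top bar 31 [194 183] [219 189] [206.         185.87096774] [[526.1 249.8  84. ]]
bar dir [2.3002180e-01 9.7318548e-01 5.2608453e+02 2.4982669e+02] 76.70164 86.47337899465302
side tray rect c [ 479.8 -233.9] size [142.  135.8] ang 81.2 centroid [ 479.2 -237.7]
side disc rect c [532.5 -32.5] size [49.1 66.9] ang 47.3 centroid [531.2 -34.3]
side stand rect c [538.9 -25.5] size [91.7 92.7] ang 77.6 centroid [537.  -33.9]Traceback (most recent call last):
  File "<stdin>", line 25, in <module>
    return umr_minimum(a, axis, None, out, keepdims, initial, where)
ValueError: zero-size array to reduction operation minimum which has no identity
```

```bash
python3 - <<'E'
from h import *
T=load("top0");S=load("side0")
for d,c,n in ((T,np.array([(80,42),(234,80),(195,238),(42,195)])/4+[170,150]-.4,"top"),(S,np.array([(52,38),(156,46),(149,116),(40,112)])/2.7+[215,130]-.3,"side")):
    w=onz(d,c,150);print("tank",n,w.round(1).tolist(),w.mean(0))
    for a in range(4): print(np.linalg.norm(w[a]-w[a-1]).round(1),np.degrees(np.arctan2(*(w[a]-w[a-1])[[1,0]])).round(1))
for n,d,wd in (("top",T,(270,308,160,203)),("side",S,(245,295,212,252))):
    f=d["frame"][wd[2]:wd[3],wd[0]:wd[1]]
    cv2.imwrite(f"pics/z{n}.png",cv2.resize(f,None,fx=12,fy=12,interpolation=cv2.INTER_NEAREST))
E
```

```text
tank top [[602.8, 296.9, 150.0], [574.9, 173.3, 150.0], [448.6, 201.2, 150.0], [480.1, 323.5, 150.0]] [526.57902063 248.75216374 150.        ]
125.6 -12.2
126.7 -102.7
129.4 167.5
126.3 75.6
tank side [[474.1, 323.4, 150.0], [598.6, 294.2, 150.0], [572.4, 177.7, 150.0], [447.6, 199.0, 150.0]] [523.17226233 248.58428996 150.        ]
127.2 78.0
127.9 -13.2
119.5 -102.7
126.5 170.3
```

View pics/ztop.png

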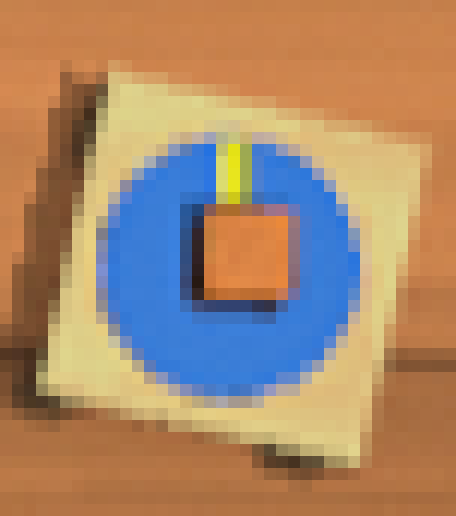

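View pics/zside.png

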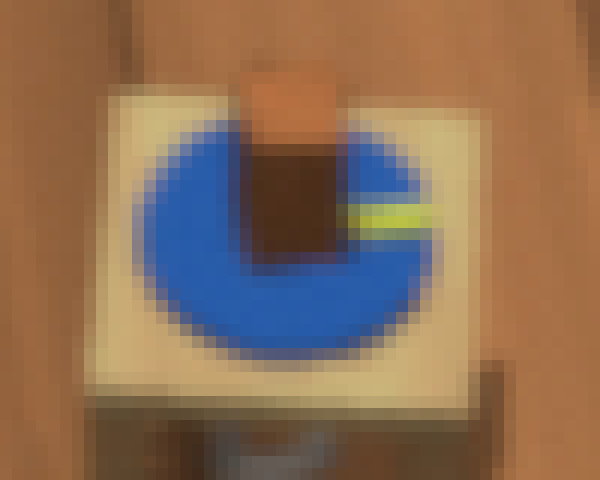

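```bash
python3 - <<'E'
from h import *
T=load("top0");S=load("side0")
P=lambda x,y,o:[np.array([x,y])/12+o-.5]
ot=np.array([270,160]);os_=np.array([245,212])
print("grip top",onz(T,P(251,253,ot),170),onz(S,P(293,108,os_),170),two(T,P(251,253,ot),S,P(293,108,os_)))
print("disc",onz(T,P(229,268,ot),120),onz(S,P(285,240,os_),120))
print("yel",onz(T,P(235,140,ot),120),onz(T,P(235,203,ot),120),"side",onz(S,P(435,220,os_),120),onz(S,P(355,222,os_),120))
gt=[P(205,204,ot)[0],P(298,208,ot)[0],P(295,300,ot)[0],P(203,299,ot)[0]]
print("grip corners",onz(T,gt,170))
print("stand top",onz(T,[P(108,68,ot)[0],P(432,143,ot)[0],P(362,467,ot)[0],P(38,390,ot)[0]],115).mean(0),
 onz(S,[P(110,92,os_)[0],P(487,110,os_)[0],P(478,412,os_)[0],P(86,388,os_)[0]],115).mean(0))
s=two(T,[(206,185.9)],S,[((101/2.7)+215-.3,(97/2.7)+130-.3)]);print("bar2",s)
print("tcp proj",proj(T,[[248,627,241]]),proj(S,[[248,627,241]]))
E
```

```text
grip top [[542.41573928 -23.65665407 170.        ]] [[538.09752946 -25.76092642 170.        ]] (array([540.5668901 , -23.78500684, 167.46788735]), np.float64(4.1424971596195315))
disc [[542.63656589 -23.5278592  120.        ]] [[537.75168887 -26.65560715 120.        ]]
yel [[577.70008727 -24.61891317 120.        ]] [[560.44643695 -24.88704519 120.        ]] side [[574.54569759 -25.02729245 120.        ]] [[555.30029956 -23.32110348 120.        ]]
grip corners [[554.98441457 -11.41189143 170.        ]
 [554.48795476 -35.7886007  170.        ]
 [530.36748601 -35.36623318 170.        ]
 [530.09627711 -11.28951627 170.        ]]
stand top [543.46830874 -25.78681842 115.        ] [539.39002359 -25.2364357  115.        ]
bar2 (array([524.31729363, 245.77280238, 119.06496699]), np.float64(1.5426625520854116))
tcp proj [[ 69.72916033 273.89052105]] [[160.98767949  71.51593992]]
```

Call:
{"op": "servo_tool", "data": {
  "increments": [
    [[0.2, -0.4, 0], [0, 0, -0.76], 87],
    [[0.4, -0.9, 0], [0, 0, -0.76], 87],
    [[0.4, -0.9, 0], [0, 0, -0.76], 87],
    [[0.4, -0.9, 0], [0, 0, -0.76], 87],
    [[0.4, -0.9, 0], [0, 0, -0.76], 87],
    [[0.4, -0.9, 0], [0, 0, -0.76], 87],
    [[0.4, -0.9, 0], [0, 0, -0.76], 87],
    [[0.4, -0.9, 0], [0, 0, -0.76], 87],
    [[0.4, -0.9, 0], [0, 0, -0.76], 87],
    [[0.4, -0.9, 0], [0, 0, -0.76], 87],
    [[0.4, -0.9, 0], [0, 0, -0.76], 87],
    [[0.4, -0.9, 0], [0, 0, -0.76], 87],
    [[0.4, -0.9, 0], [0, 0, -0.76], 87],
    [[0.4, -0.9, 0], [0, 0, -0.76], 87],
    [[0.4, -0.9, 0], [0, 0, -0.76], 87],
    [[0.4, -0.9, 0], [0, 0, -0.76], 87],
    [[0.4, -0.9, 0], [0, 0, -0.76], 87],
    [[0.4, -0.9, 0], [0, 0, -0.76], 87],
    [[0.4, -0.9, 0], [0, 0, -0.76], 87],
    [[0.4, -0.9, 0], [0, 0, -0.76], 87]
  ],
  "force": 40
}}

```text
clock: 2.1
ee_pos: [482.7, 100.4, 241.7]
orientation: [-2.251, -2.192, -0.0]
ft_force: [0.6, 0.1, 1.0]
width: 0.992
```

Call:
{"op": "servo_tool", "data": {
  "increments": [
    [[0.4, -0.8, 0], [0, 0, 0], 87],
    [[0.4, -0.8, 0], [0, 0, 0], 87],
    [[0.4, -0.8, 0], [0, 0, 0], 87],
    [[0.4, -0.6, 0], [0, 0, 0], 87],
    [[0.3, -0.4, 0], [0, 0, 0], 87],
    [[0, 0, 0], [0, 0, 0], 87],
    [[0, 0, 0], [0, 0, 0], 87]
  ]
}}

```text
clock: 2.8
ee_pos: [538.9, 0.3, 241.5]
orientation: [-2.247, -2.195, 0.001]
ft_force: [-0.1, 0.5, 0.1]
width: 0.992
```

Call:
{"op": "servo_tool", "data": {
  "increments": [
    [[0.05, -0.42, 0], [0, 0, 0], 87],
    [[0, -0.41, 0], [0, 0, 0], 87],
    [[0, 0, -0.6], [0, 0, 0], 87],
    [[0, 0, -0.6], [0, 0, 0], 87],
    [[0, 0, 0], [0, 0, 0], 87],
    [[0, 0, 0], [0, 0, 0], 87]
  ]
}}

```text
clock: 3.4
ee_pos: [540.7, -24.8, 205.9]
orientation: [-2.246, -2.196, 0.001]
ft_force: [-0.0, -0.9, 0.5]
width: 0.99
```

```bash
python3 - <<'E'
from workcell import r
from h import *
s=r.get_state();p=s["ee_pos"];print(p)
o=[]
for n in("side","top"):
    d=r.get_image(n); pickle.dump(d,open(f"{n}1.pkl","wb"))
    R=cv2.Rodrigues(s["orientation"])[0]
    q=proj(d,[p,p+R@[0,0,19],p+R@[0,44,19],p+R@[0,-44,19]]);print(n,q.round(1).tolist())
    u=proj(d,[[540,-25,150]])[0].astype(int); x,y=max(u[0]-45,0),max(u[1]-40,0)
    c=cv2.resize(d["frame"][y:y+75,x:x+95],None,fx=8,fy=8,interpolation=cv2.INTER_CUBIC)
    for k in q: cv2.circle(c,tuple(((k-[x,y]+.5)*8).astype(int)),3,(0,255,0),-1)
    cv2.imwrite(f"pics/{n}1.png",c)
E
```

```text
[540.68477909 -24.83000493 205.93155368]
side [[270.2, 212.0], [270.0, 216.4], [285.7, 215.2], [254.2, 217.6]]
top [[292.2, 180.1], [291.4, 180.7], [292.0, 166.5], [290.9, 194.9]]
```

View pics/side1.png

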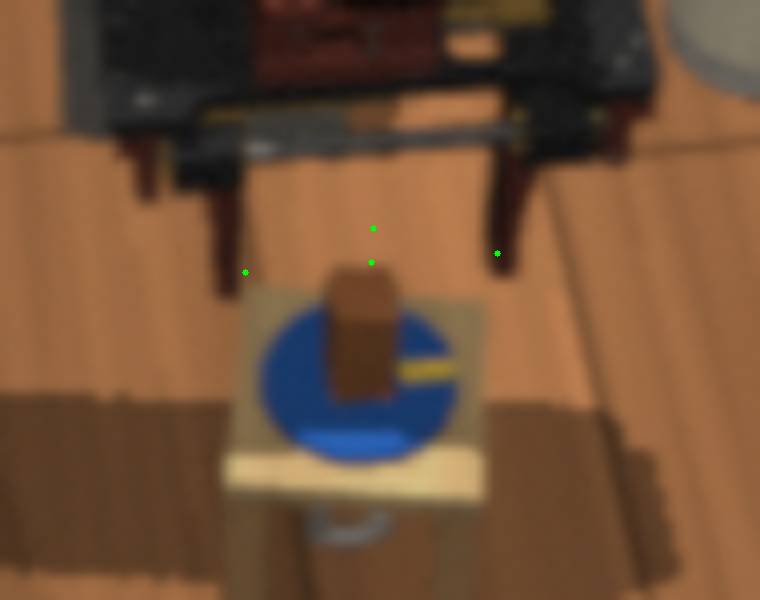

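View pics/top1.png

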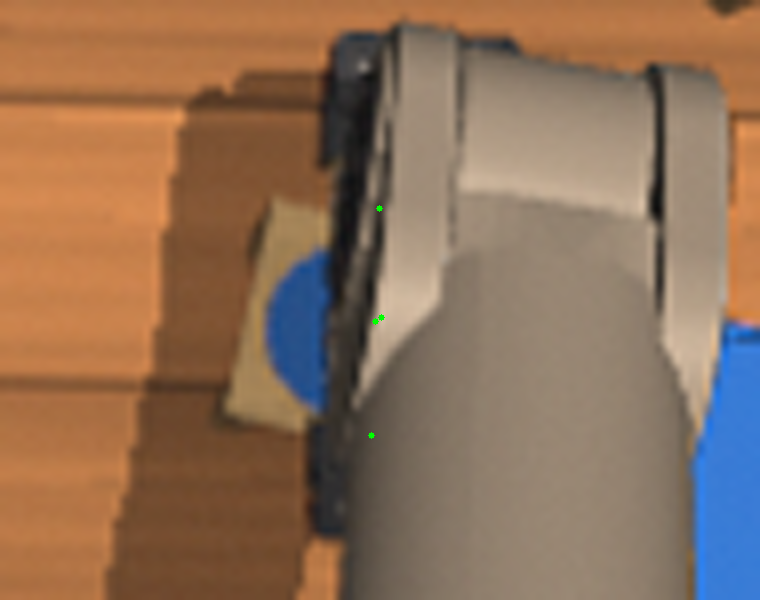

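The side view shows the fingers straddling the grip (crop finger tips at 228 and 503, grip at 362), so the alignment is good. I'll descend and grasp.

Call:
{"op": "servo_tool", "data": {
  "increments": [
    [[0, 0, -0.4], [0, 0, 0], 87],
    [[0, 0, -0.4], [0, 0, 0], 87],
    [[0, 0, -0.4], [0, 0, 0], 87],
    [[0, 0, -0.4], [0, 0, 0], 87],
    [[0, 0, -0.4], [0, 0, 0], 87],
    [[0, 0, 0], [0, 0, 0], 87],
    [[0, 0, 0], [0, 0, 0], 30],
    [[0, 0, 0], [0, 0, 0], 20],
    [[0, 0, 0], [0, 0, 0], 10],
    [[0, 0, 0], [0, 0, 0], 10],
    [[0, 0, 0], [0, 0, 0], 10],
    [[0, 0, 0], [0, 0, 0], 10],
    [[0, 0, 0], [0, 0, 0], 10],
    [[0, 0, 0], [0, 0, 0], 10]
  ],
  "force": 45
}}

```text
clock: 4.9
ee_pos: [540.9, -24.2, 145.7]
orientation: [-2.246, -2.197, -0.0]
ft_force: [0.2, 0.4, 0.3]
width: 0.3
```

Call:
{"op": "servo_tool", "data": {
  "increments": [
    [[0, 0, 0.1], [0, 0, 0], 10],
    [[0, 0, 0.3], [0, 0, 0], 10],
    [[0, 0, 0.5], [0, 0, 0], 10],
    [[0, 0, 0.7], [0, 0, 0], 10],
    [[0, 0, 0.7], [0, 0, 0], 10],
    [[0, 0, 0.7], [0, 0, 0], 10],
    [[0, 0, 0.7], [0, 0, 0], 10],
    [[0, 0, 0.7], [0, 0, 0], 10],
    [[0, 0, 0.7], [0, 0, 0], 10],
    [[0, 0, 0.7], [0, 0, 0], 10],
    [[0, 0, 0.7], [0, 0, 0], 10],
    [[0, 0, 0.2], [0, 0, 0], 10],
    [[0, 0, 0], [0, 0, 0], 10],
    [[0, 0, 0], [0, 0, 0], 10]
  ]
}}

```text
clock: 6.3
ee_pos: [540.3, -24.2, 345.8]
orientation: [-2.245, -2.196, 0.002]
ft_force: [0.6, 0.2, -2.7]
width: 0.27
```

```bash
python3 - <<'E'
from workcell import r
from h import *
s=r.get_state();p=s["ee_pos"];print(p,s["ft_force"],s["width"])
d=r.get_image("side"); pickle.dump(d,open("side2.pkl","wb"))
T=r.get_image("top");pickle.dump(T,open("top2.pkl","wb"))
g=p-[0,0,.7]
q=proj(d,[g+[0,0,-30],g+[-12,0,-122],g+[12,0,-112],g+[0,0,-130]])
x,y=int(q[0][0])-45,int(q[0][1])-40
c=cv2.resize(d["frame"][y:y+75,x:x+95],None,fx=8,fy=8,interpolation=cv2.INTER_CUBIC)
for k in q: cv2.circle(c,tuple(((k-[x,y]+.5)*8).astype(int)),3,(0,255,0),-1)
cv2.imwrite("pics/side2.png",c)
cv2.imwrite("pics/top2.png",T["frame"])
E
```

```text
[540.28087147 -24.19750373 345.78443208] [ 0.57841046  0.18671435 -2.65770817] 0.26958166133501976
```

View pics/side2.png

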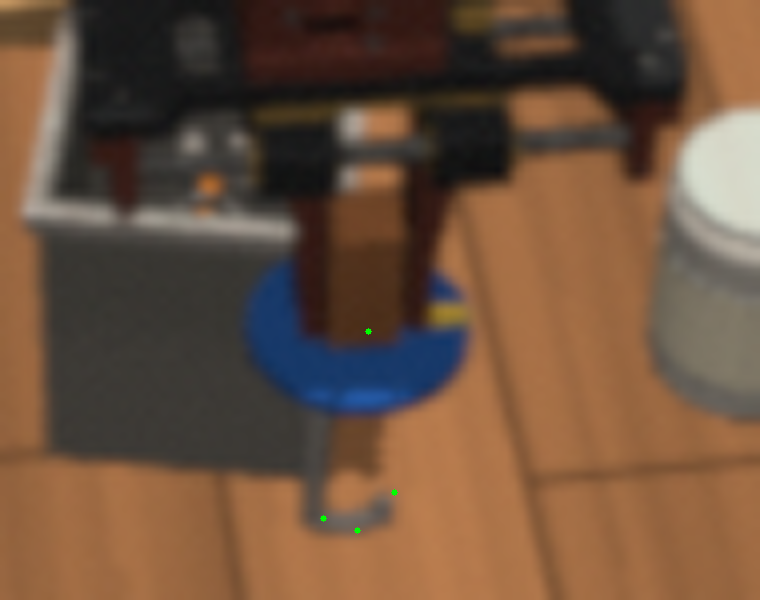

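View pics/top2.png

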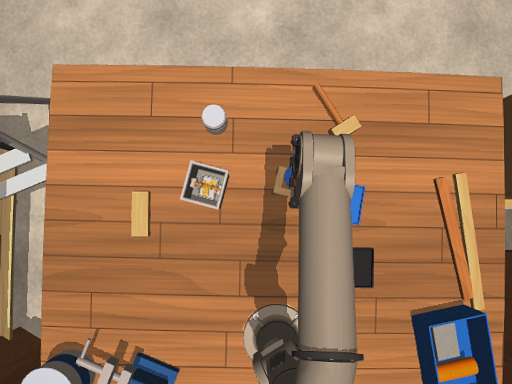

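Call:
{"op": "servo_tool", "data": {
  "increments": [
    [[-0.05, 0.3, 0], [0, 0, -0.2], 10],
    [[-0.08, 0.6, 0], [0, 0, -0.2], 10],
    [[-0.1, 0.7, 0], [0, 0, -0.2], 10],
    [[-0.1, 0.7, 0], [0, 0, -0.2], 10],
    [[-0.1, 0.7, 0], [0, 0, -0.2], 10],
    [[-0.1, 0.7, 0], [0, 0, -0.2], 10],
    [[-0.1, 0.7, 0], [0, 0, -0.2], 10],
    [[-0.1, 0.7, 0], [0, 0, -0.2], 10],
    [[-0.1, 0.7, 0], [0, 0, -0.2], 10],
    [[-0.1, 0.7, 0], [0, 0, -0.2], 10],
    [[-0.1, 0.7, 0], [0, 0, -0.2], 10],
    [[-0.1, 0.7, 0], [0, 0, -0.2], 10],
    [[-0.1, 0.7, 0], [0, 0, -0.13], 10],
    [[-0.1, 0.6, 0], [0, 0, 0], 10],
    [[0, 0, 0], [0, 0, 0], 10],
    [[0, 0, 0], [0, 0, 0], 10],
    [[0, 0, 0], [0, 0, 0], 10]
  ]
}}

```text
clock: 8.1
ee_pos: [501.4, 250.2, 346.6]
orientation: [2.458, 1.956, -0.001]
ft_force: [0.3, 0.2, -1.6]
width: 0.27
```

```bash
python3 - <<'E'
from workcell import r
from h import *
s=r.get_state();p=s["ee_pos"];print(p,s["ft_force"],s["orientation"])
d=r.get_image("side"); pickle.dump(d,open("side3.pkl","wb"))
o=s["orientation"];yaw=2*np.arctan2(o[1],o[0])-np.pi/2;yaw=(yaw+np.pi/2)%np.pi-np.pi/2;print("yaw",np.degrees(yaw))
c_,s_=np.cos(yaw),np.sin(yaw);R=np.array([[c_,-s_,0],[s_,c_,0],[0,0,1]])
g=p-[0,0,.7]
q=proj(d,[g+R@[0,0,-30],g+R@[-12,0,-122],g+R@[12,0,-112],g+R@[0,0,-130],[524.8,249,82]])
x,y=int(q[0][0])-45,int(q[0][1])-30
c=cv2.resize(d["frame"][y:y+75,x:x+95],None,fx=8,fy=8,interpolation=cv2.INTER_CUBIC)
for k in q: cv2.circle(c,tuple(((k-[x,y]+.5)*8).astype(int)),3,(0,255,0),-1)
cv2.imwrite("pics/side3.png",c)
E
```

```text
[501.3825853  250.19567751 346.56413561] [ 0.31046298  0.16322113 -1.55762298] [ 2.45754222e+00  1.95613180e+00 -6.64470607e-04]
yaw -12.962470620570878
```

View pics/side3.png

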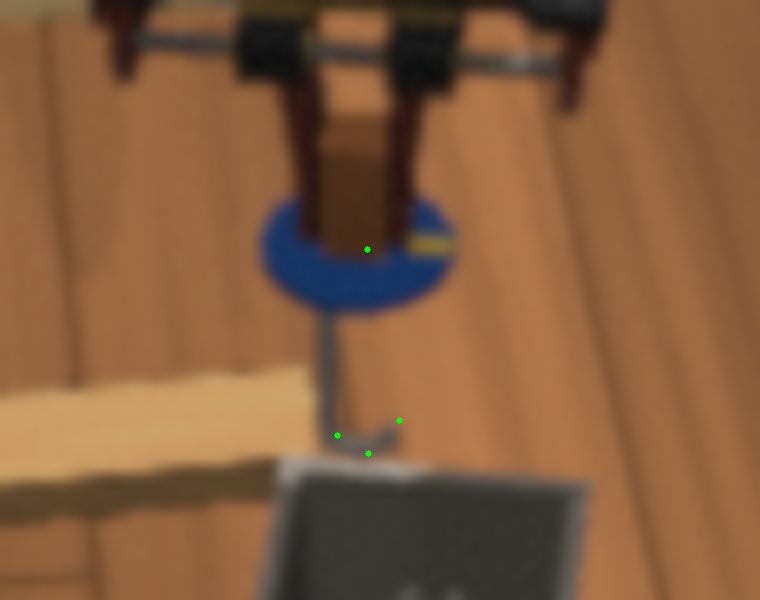

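Call:
{"op": "servo_tool", "data": {
  "increments": [
    [[-0.03, 0.15, 0], [0, 0, 0], 10],
    [[0, 0, -0.4], [0, 0, 0], 10],
    [[0, 0, -0.7], [0, 0, 0], 10],
    [[0, 0, -0.7], [0, 0, 0], 10],
    [[0, 0, -0.7], [0, 0, 0], 10],
    [[0, 0, -0.7], [0, 0, 0], 10],
    [[0, 0, -0.5], [0, 0, 0], 10],
    [[0, 0, -0.4], [0, 0, 0], 10],
    [[0, 0, -0.2], [0, 0, 0], 10],
    [[0, 0, 0], [0, 0, 0], 10],
    [[0, 0, 0], [0, 0, 0], 10]
  ]
}}

```text
clock: 9.25
ee_pos: [500.4, 256.4, 218.1]
orientation: [2.456, 1.959, 0.001]
ft_force: [0.1, 0.0, -1.2]
width: 0.273
```

```bash
cat > look.py <<'E'
from workcell import r
from h import *
import sys
def look(tag,pts=None,bar=(524.8,249,82),h=75):
    s=r.get_state();p=s["ee_pos"]
    o=s["orientation"];yaw=2*np.arctan2(o[1],o[0])-np.pi/2;yaw=(yaw+np.pi/2)%np.pi-np.pi/2
    print(p.round(1),s["ft_force"].round(2),"yaw",np.degrees(yaw).round(2),"tilt",np.degrees(np.pi-np.linalg.norm(o)).round(2),s["clock"])
    c_,s_=np.cos(yaw),np.sin(yaw);R=np.array([[c_,-s_,0],[s_,c_,0],[0,0,1]]);g=p-[0,0,.7]
    for n in ("side","top"):
        d=r.get_image(n); pickle.dump(d,open(n+tag+".pkl","wb"))
        q=proj(d,[g+R@[0,0,-30],g+R@[-12,0,-122],g+R@[12,0,-112],bar])
        x,y=max(0,int(q[0][0])-45),max(0,int(q[0][1])-25)
        c=cv2.resize(d["frame"][y:y+h,x:x+95],None,fx=8,fy=8,interpolation=cv2.INTER_CUBIC)
        for k in q: cv2.circle(c,tuple(((k-[x,y]+.5)*8).astype(int)),2,(0,255,0),-1)
        cv2.imwrite(f"pics/{n}{tag}.png",c)
E
python3 -c "
from look import *
look('4')"
```

```text
[500.4 256.4 218.1] [ 0.05  0.04 -1.2 ] yaw -12.86 tilt 0.01 9.25
```

View pics/side4.png

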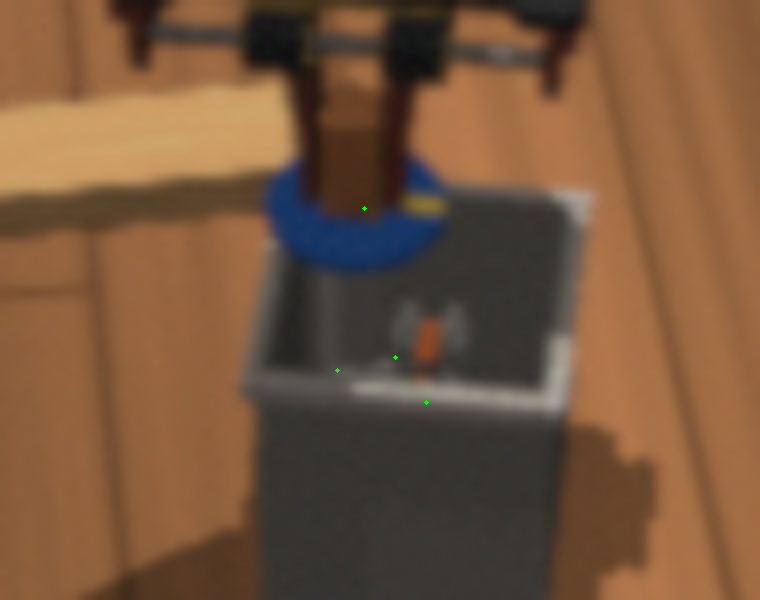

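View pics/top4.png

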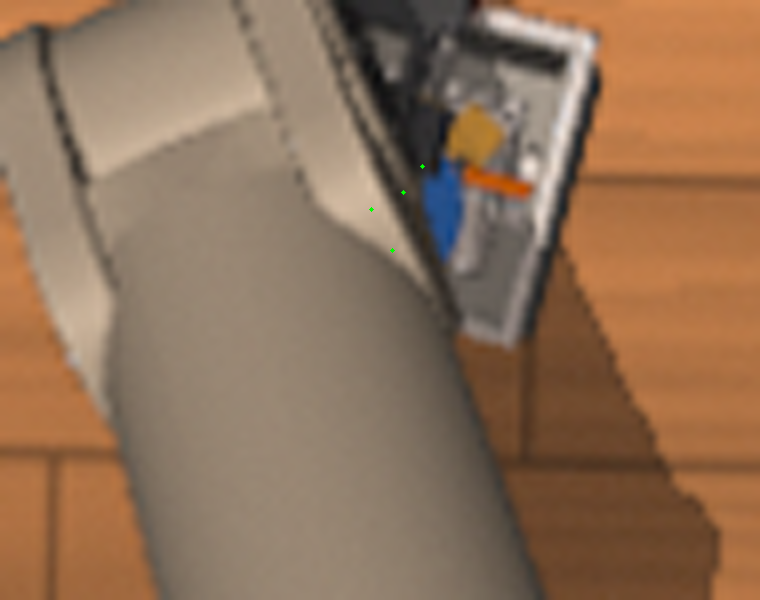

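```bash
python3 - <<'E'
from h import *
d=load("side4")
R=np.array([500.4,256.4,218.1]);q=proj(d,[R+[0,0,-30.7]])
x,y=max(0,int(q[0][0])-45),max(0,int(q[0][1])-25)
u=np.array([np.cos(-.225),np.sin(-.225)])
for px in ((428,320),(428,338),(426,358)):
    w=onz(d,[np.array(px)/8+[x,y]-.5],84)[0]; print(w.round(1),"x rel to C",((w[:2]-[524.8,249])@u).round(1))
# hook tip seen approx (390,362)
print(onz(d,[np.array((390,364))/8+[x,y]-.5],105))
E
```

```text
[531.2 295.5  84. ] x rel to C -4.1
[529.9 284.8  84. ] x rel to C -3.0
[527.6 273.1  84. ] x rel to C -2.7
[[509.68787372 250.67166399 105.        ]]
```

Call:
{"op": "servo_tool", "data": {
  "increments": [
    [[-0.03, -0.05, -0.1], [0, 0, 0], 10],
    [[0, 0, -0.2], [0, 0, 0], 10],
    [[0, 0, -0.2], [0, 0, 0], 10],
    [[0, 0, -0.2], [0, 0, 0], 10],
    [[0, 0, -0.2], [0, 0, 0], 10],
    [[0, 0, -0.1], [0, 0, 0], 10],
    [[0, 0, 0], [0, 0, 0], 10],
    [[0, 0, 0], [0, 0, 0], 10]
  ]
}}

```text
clock: 10.15
ee_pos: [499.3, 254.8, 187.7]
orientation: [2.456, 1.959, 0.0]
ft_force: [-0.2, -0.1, -1.5]
width: 0.273
```

```bash
python3 -c "
from look import *
look('5')"
```

```text
[499.3 254.8 187.7] [-0.24 -0.1  -1.46] yaw -12.86 tilt 0.0 10.15
```

View pics/side5.png

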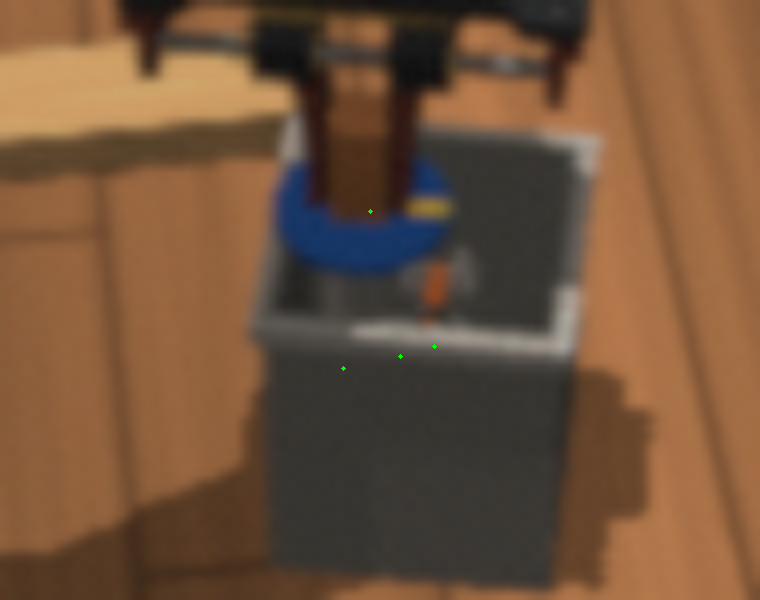

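No contact so far: the disc sits just above the rim. I'll drop 1.2 mm more, then slide the hook under the bar.

Call:
{"op": "servo_tool", "data": {
  "increments": [
    [[0, 0, -0.04], [0, 0, 0], 10],
    [[0.17, -0.04, 0], [0, 0, 0], 10],
    [[0.17, -0.04, 0], [0, 0, 0], 10],
    [[0.17, -0.04, 0], [0, 0, 0], 10],
    [[0.17, -0.04, 0], [0, 0, 0], 10],
    [[0.15, -0.04, 0], [0, 0, 0], 10],
    [[0, 0, 0], [0, 0, 0], 10],
    [[0, 0, 0], [0, 0, 0], 10]
  ]
}}

```text
clock: 11.05
ee_pos: [524.1, 248.7, 186.4]
orientation: [-2.456, -1.958, 0.0]
ft_force: [0.1, -0.1, -1.9]
width: 0.276
```

```bash
python3 -c "
from look import *
look('6')"
```

```text
[524.1 248.7 186.4] [ 0.15 -0.12 -1.9 ] yaw -12.87 tilt 0.0 11.05
```

View pics/side6.png

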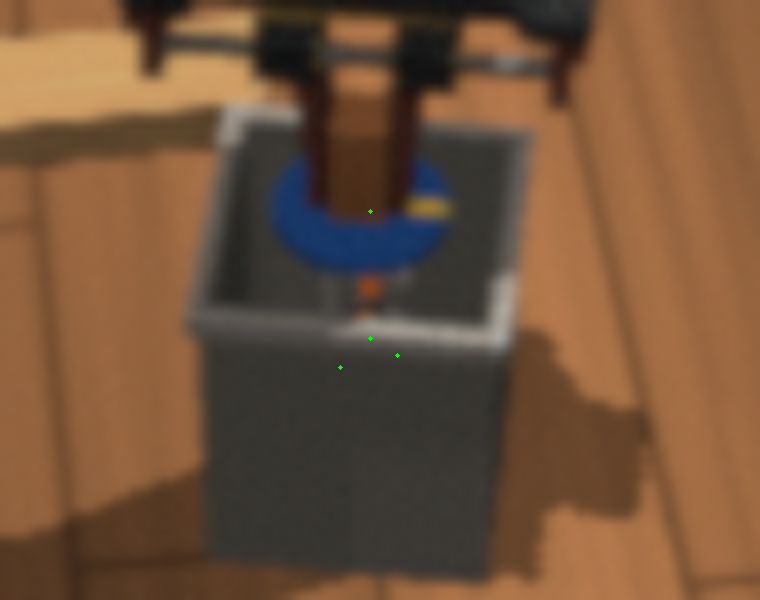

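No contact, and the bar lies under the disc's centre (crop 368,288). Next, a gentle lift.

Call:
{"op": "servo_tool", "data": {
  "increments": [
    [[0, 0, 0.2], [0, 0, 0], 10],
    [[0, 0, 0.2], [0, 0, 0], 10],
    [[0, 0, 0.1], [0, 0, 0], 10],
    [[0, 0, 0.2], [0, 0, 0], 10],
    [[0, 0, 0.2], [0, 0, 0], 10],
    [[0, 0, 0.2], [0, 0, 0], 10],
    [[0, 0, 0.2], [0, 0, 0], 10],
    [[0, 0, 0], [0, 0, 0], 10],
    [[0, 0, 0], [0, 0, 0], 10]
  ]
}}

```text
clock: 12.05
ee_pos: [524.1, 248.8, 225.6]
orientation: [-2.456, -1.959, -0.001]
ft_force: [-0.7, 0.1, -5.8]
width: 0.274
```

```bash
python3 -c "
from look import *
look('7')"
```

```text
[524.1 248.8 225.6] [-0.73  0.08 -5.77] yaw -12.86 tilt 0.0 12.05
```

View pics/side7.png

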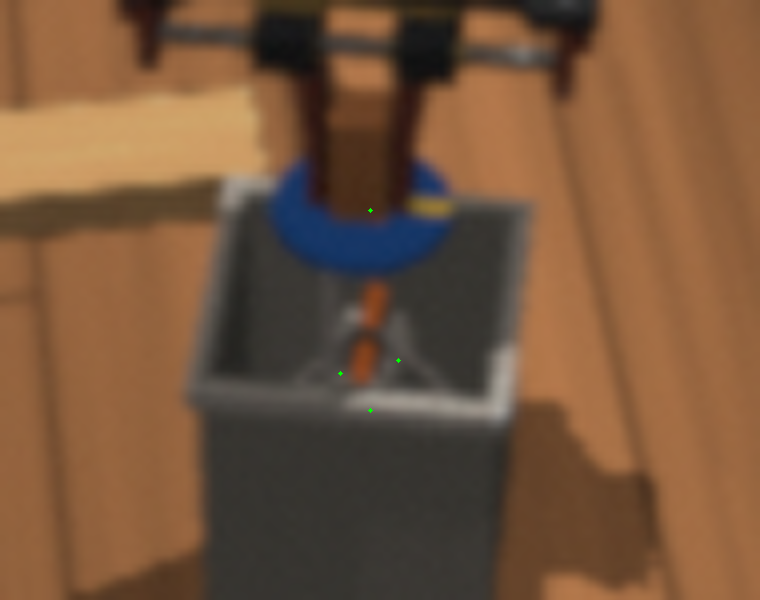

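View pics/top7.png

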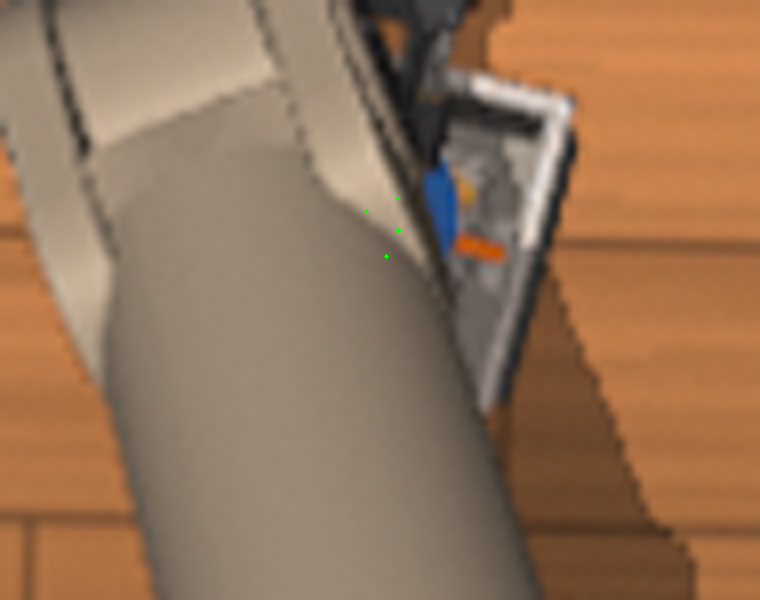

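The bar has risen on the hook and the load is up by 4 N. I'll carry on up past the rim.

Call:
{"op": "servo_tool", "data": {
  "increments": [
    [[0, 0, 0.1], [0, 0, 0], 10],
    [[0, 0, 0.25], [0, 0, 0], 10],
    [[0, 0, 0.4], [0, 0, 0], 10],
    [[0, 0, 0.4], [0, 0, 0], 10],
    [[0, 0, 0.4], [0, 0, 0], 10],
    [[0, 0, 0.4], [0, 0, 0], 10],
    [[0, 0, 0.4], [0, 0, 0], 10],
    [[0, 0, 0.4], [0, 0, 0], 10],
    [[0, 0, 0.4], [0, 0, 0], 10],
    [[0, 0, 0.4], [0, 0, 0], 10],
    [[0, 0, 0.4], [0, 0, 0], 10],
    [[0, 0, 0.4], [0, 0, 0], 10],
    [[0, 0, 0.3], [0, 0, 0], 10],
    [[0, 0, 0.1], [0, 0, 0], 10],
    [[0, 0, 0], [0, 0, 0], 10],
    [[0, 0, 0], [0, 0, 0], 10],
    [[0, 0, 0], [0, 0, 0], 10],
    [[0, 0, 0], [0, 0, 0], 10]
  ]
}}

```text
clock: 13.95
ee_pos: [523.8, 248.7, 367.4]
orientation: [-2.456, -1.959, 0.002]
ft_force: [1.1, -0.9, -5.6]
width: 0.273
```

```bash
python3 -c "
from look import *
look('8')"
```

```text
[523.8 248.7 367.4] [ 1.11 -0.85 -5.64] yaw -12.86 tilt 0.0 13.95
```

View pics/side8.png

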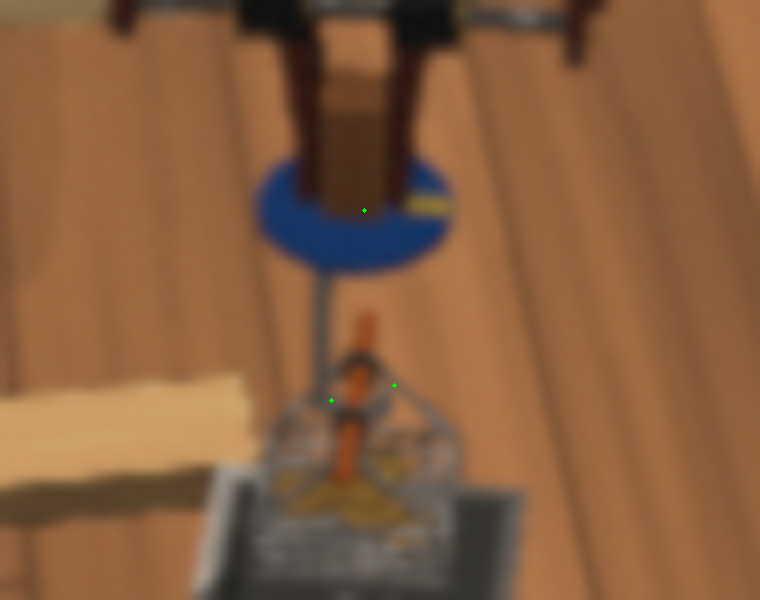

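The basket hangs level above the rim, with the hook between the two collars (crop 350,385). Moving it to the tray.

Call:
{"op": "servo_tool", "data": {
  "increments": [
    [[0, -0.1, 0], [0, 0, 0], 10],
    [[0, -0.2, 0], [0, 0, 0], 10],
    [[0, -0.35, 0], [0, 0, 0], 10],
    [[-0.05, -0.5, 0], [0, 0, 0], 10],
    [[-0.05, -0.6, 0], [0, 0, 0], 10],
    [[-0.05, -0.6, 0], [0, 0, 0], 10],
    [[-0.05, -0.6, 0], [0, 0, 0], 10],
    [[-0.05, -0.6, 0], [0, 0, 0], 10],
    [[-0.05, -0.6, 0], [0, 0, 0], 10],
    [[-0.05, -0.6, 0], [0, 0, 0], 10],
    [[-0.05, -0.6, 0], [0, 0, 0], 10],
    [[-0.05, -0.6, 0], [0, 0, 0], 10],
    [[-0.05, -0.6, 0], [0, 0, 0], 10],
    [[-0.05, -0.6, 0], [0, 0, 0], 10],
    [[-0.05, -0.6, 0], [0, 0, 0], 10],
    [[-0.05, -0.6, 0], [0, 0, 0], 10],
    [[-0.05, -0.6, 0], [0, 0, 0], 10],
    [[-0.05, -0.6, 0], [0, 0, 0], 10],
    [[-0.05, -0.6, 0], [0, 0, 0], 10],
    [[-0.05, -0.6, 0], [0, 0, 0], 10]
  ]
}}

```text
clock: 16.05
ee_pos: [498.2, -75.2, 368.0]
orientation: [2.456, 1.959, 0.0]
ft_force: [-0.2, 1.0, -6.1]
width: 0.268
```

Call:
{"op": "servo_tool", "data": {
  "increments": [
    [[-0.05, -0.6, 0], [0, 0, 0], 10],
    [[-0.05, -0.6, 0], [0, 0, 0], 10],
    [[-0.05, -0.6, 0], [0, 0, 0], 10],
    [[-0.05, -0.6, 0], [0, 0, 0], 10],
    [[-0.05, -0.6, 0], [0, 0, 0], 10],
    [[-0.05, -0.6, 0], [0, 0, 0], 10],
    [[-0.05, -0.6, 0], [0, 0, 0], 10],
    [[-0.05, -0.45, 0], [0, 0, 0], 10],
    [[-0.05, -0.35, 0], [0, 0, 0], 10],
    [[-0.05, -0.2, 0], [0, 0, 0], 10],
    [[0, -0.1, 0], [0, 0, 0], 10],
    [[0, 0, 0], [0, 0, 0], 10],
    [[0, 0, 0], [0, 0, 0], 10],
    [[0, 0, 0], [0, 0, 0], 10],
    [[0, 0, 0], [0, 0, 0], 10]
  ]
}}

```text
clock: 17.55
ee_pos: [483.8, -232.2, 367.9]
orientation: [-2.455, -1.96, -0.0]
ft_force: [0.2, 0.1, -4.5]
width: 0.273
```

```bash
python3 -c "
from look import *
look('9',bar=(482,-231.5,5),h=95)
import cv2
for n in('side','top'): cv2.imwrite('pics/'+n+'9f.png',load(n+'9')['frame'])"
```

```text
[ 483.8 -232.2  367.9] [ 0.15  0.09 -4.55] yaw -12.8 tilt 0.01 17.55
```

View pics/side9.png

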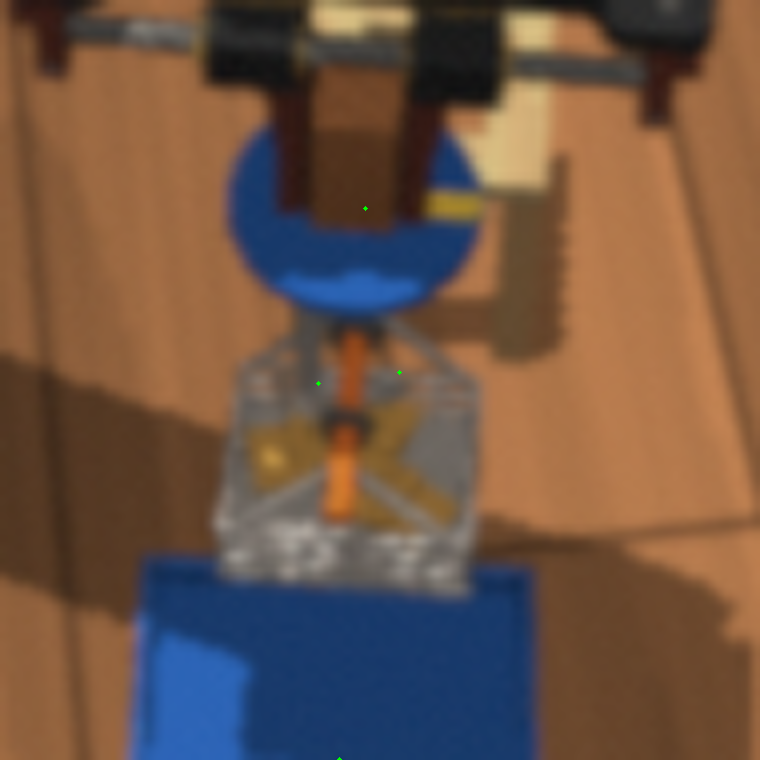

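View pics/top9f.png

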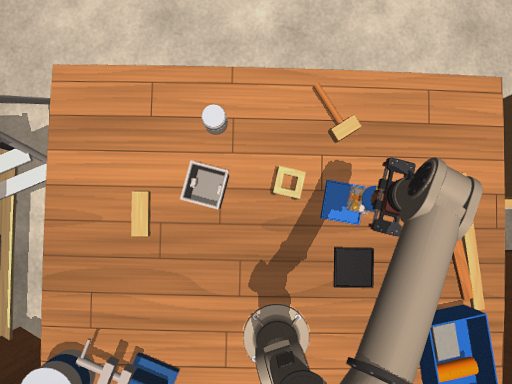

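Tray and stand are clear; the basket hangs level over the tray. Lowering.

Call:
{"op": "servo_tool", "data": {
  "increments": [
    [[-0.05, 0, -0.1], [0, 0, 0], 10],
    [[0, 0, -0.25], [0, 0, 0], 10],
    [[0, 0, -0.4], [0, 0, 0], 10],
    [[0, 0, -0.5], [0, 0, 0], 10],
    [[0, 0, -0.5], [0, 0, 0], 10],
    [[0, 0, -0.5], [0, 0, 0], 10],
    [[0, 0, -0.5], [0, 0, 0], 10],
    [[0, 0, -0.5], [0, 0, 0], 10],
    [[0, 0, -0.5], [0, 0, 0], 10],
    [[0, 0, -0.5], [0, 0, 0], 10],
    [[0, 0, -0.4], [0, 0, 0], 10],
    [[0, 0, -0.3], [0, 0, 0], 10],
    [[0, 0, -0.2], [0, 0, 0], 10],
    [[0, 0, -0.1], [0, 0, 0], 10],
    [[0, 0, 0], [0, 0, 0], 10],
    [[0, 0, 0], [0, 0, 0], 10],
    [[0, 0, 0], [0, 0, 0], 10],
    [[0, 0, 0], [0, 0, 0], 10]
  ]
}}

```text
clock: 19.45
ee_pos: [482.3, -232.8, 210.8]
orientation: [2.456, 1.958, 0.001]
ft_force: [-1.5, -0.2, -4.8]
width: 0.271
```

```bash
python3 -c "
from look import *
look('10',bar=(482,-231.5,5),h=75)
import cv2
for n in('top',):
  f=load(n+'10')['frame'][140:240,260:400]; cv2.imwrite('pics/'+n+'10f.png',cv2.resize(f,None,fx=5,fy=5,interpolation=cv2.INTER_CUBIC))"
```

```text
[ 482.3 -232.8  210.8] [-1.53 -0.19 -4.78] yaw -12.85 tilt 0.03 19.45
```

View pics/side10.png

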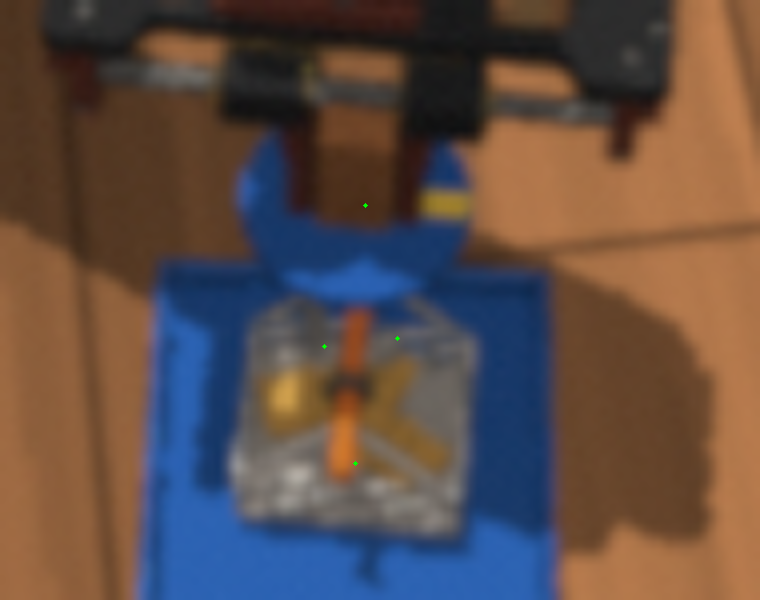

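View pics/top10f.png

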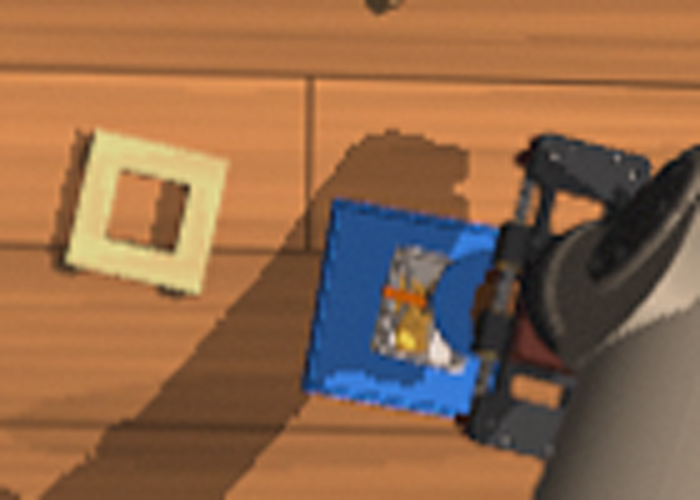

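The basket is well inside the tray. Final slow lowering.

Call:
{"op": "servo_tool", "data": {
  "increments": [
    [[0, 0, -0.1], [0, 0, 0], 10],
    [[0, 0, -0.1], [0, 0, 0], 10],
    [[0, 0, -0.1], [0, 0, 0], 10],
    [[0, 0, -0.1], [0, 0, 0], 10],
    [[0, 0, -0.07], [0, 0, 0], 10],
    [[0, 0, -0.05], [0, 0, 0], 10],
    [[0, 0, -0.05], [0, 0, 0], 10],
    [[0, 0, -0.05], [0, 0, 0], 10],
    [[0, 0, -0.05], [0, 0, 0], 10],
    [[0, 0, -0.05], [0, 0, 0], 10],
    [[0, 0, -0.05], [0, 0, 0], 10],
    [[0, 0, 0], [0, 0, 0], 10],
    [[0, 0, 0], [0, 0, 0], 10]
  ]
}}

```text
clock: 20.85
ee_pos: [482.1, -232.7, 187.4]
orientation: [2.456, 1.959, 0.0]
ft_force: [0.5, -0.2, -1.6]
width: 0.268
```

The load is off the hook. I'll lower the hook below the bar and back it out.

Call:
{"op": "servo_tool", "data": {
  "increments": [
    [[0, 0, -0.1], [0, 0, 0], 10],
    [[0, 0, -0.1], [0, 0, 0], 10],
    [[0, 0, -0.07], [0, 0, 0], 10],
    [[0, 0, 0], [0, 0, 0], 10],
    [[0, 0, 0], [0, 0, 0], 10]
  ]
}}

```text
clock: 21.35
ee_pos: [482.0, -232.8, 179.2]
orientation: [-2.456, -1.959, 0.0]
ft_force: [0.1, 0.1, -1.1]
width: 0.265
```

```bash
python3 -c "
from look import *
look('11',bar=(482,-231.5,5),h=75)"
```

```text
[ 482.  -232.8  179.2] [ 0.06  0.1  -1.14] yaw -12.86 tilt 0.01 21.35
```

View pics/side11.png

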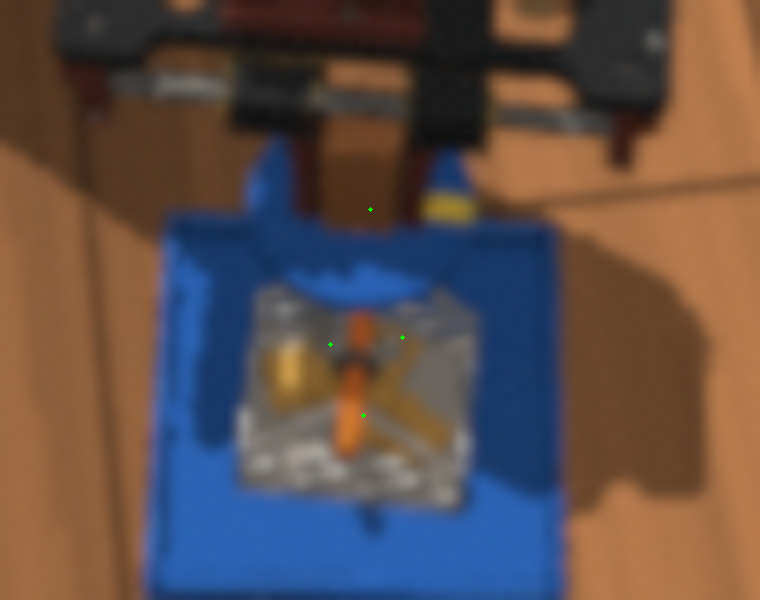

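Call:
{"op": "servo_tool", "data": {
  "increments": [
    [[-0.1, 0.02, 0], [0, 0, 0], 10],
    [[-0.15, 0.03, 0], [0, 0, 0], 10],
    [[-0.15, 0.04, 0], [0, 0, 0], 10],
    [[0, 0, 0], [0, 0, 0], 10]
  ]
}}

```text
clock: 21.85
ee_pos: [469.1, -229.9, 179.2]
orientation: [-2.456, -1.958, -0.0]
ft_force: [0.6, -0.4, -0.9]
width: 0.271
```

Call:
{"op": "servo_tool", "data": {
  "increments": [
    [[-0.15, 0.03, 0], [0, 0, 0], 10],
    [[-0.15, 0.04, 0], [0, 0, 0], 10],
    [[-0.15, 0.03, 0], [0, 0, 0], 10],
    [[-0.15, 0.04, 0], [0, 0, 0], 10],
    [[0, 0, 0], [0, 0, 0], 10],
    [[0, 0, 0], [0, 0, 0], 10]
  ]
}}

```text
clock: 22.45
ee_pos: [452.1, -225.8, 179.4]
orientation: [2.456, 1.959, 0.001]
ft_force: [-0.6, -1.0, -1.9]
width: 0.271
```

```bash
python3 -c "
from look import *
look('12',bar=(482,-231.5,5),h=75)"
```

```text
[ 452.1 -225.8  179.4] [-0.62 -0.98 -1.93] yaw -12.86 tilt 0.01 22.45
```

View pics/side12.png

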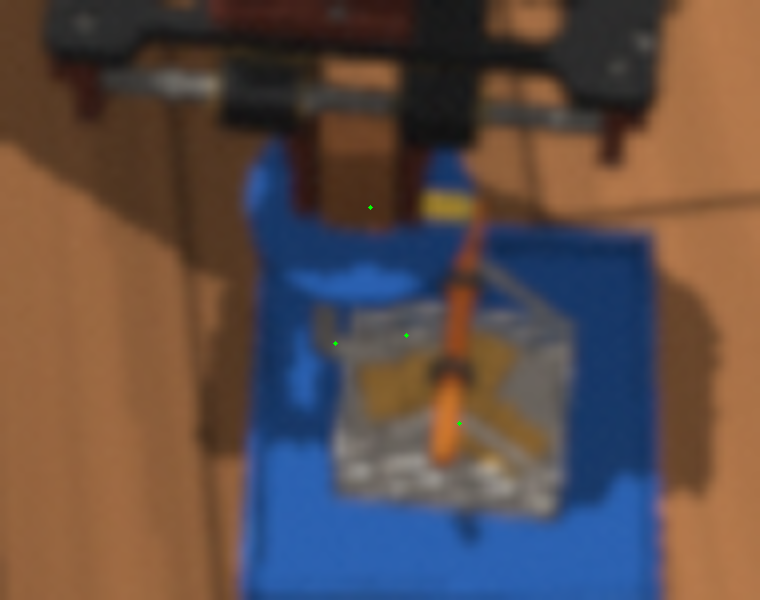

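The hook is clear of the bar and the basket stands level in the tray. Next I'll lift the rod and measure the now-open stand hole.

Call:
{"op": "servo_tool", "data": {
  "increments": [
    [[0, 0, 0.2], [0, 0, 0], 10],
    [[0, 0, 0.4], [0, 0, 0], 10],
    [[0, 0, 0.7], [0, 0, 0], 10],
    [[0, 0, 0.8], [0, 0, 0], 10],
    [[0, 0, 0.8], [0, 0, 0], 10],
    [[0, 0, 0.8], [0, 0, 0], 10],
    [[0, 0, 0.8], [0, 0, 0], 10],
    [[0, 0, 0.6], [0, 0, 0], 10],
    [[0, 0, 0.3], [0, 0, 0], 10],
    [[0, 0, 0.1], [0, 0, 0], 10],
    [[0, 0, 0], [0, 0, 0], 10]
  ]
}}

```text
clock: 23.65
ee_pos: [452.0, -225.8, 344.3]
orientation: [2.456, 1.959, 0.0]
ft_force: [-0.2, 0.8, -2.1]
width: 0.272
```

```bash
python3 - <<'E'
from h import *
T=load("top10");S=load("side9")
c=np.array([(120,170),(190,182),(178,253),(107,240)])/5+[260,140]-.4
print(onz(T,c,115).mean(0)); 
c=np.array([(93,128),(228,158),(200,296),(66,264)])/5+[260,140]-.4
print(onz(T,c,115).mean(0)); 
E
```

```text
[543.09079469 -26.62547822 115.        ]
[542.96715368 -25.35514987 115.        ]
```

Call:
{"op": "servo_tool", "data": {
  "increments": [
    [[0.1, 0.2, 0], [0, 0, 0], 10],
    [[0.2, 0.4, 0], [0, 0, 0], 10],
    [[0.3, 0.7, 0], [0, 0, 0], 10],
    [[0.3, 0.7, 0], [0, 0, 0], 10],
    [[0.3, 0.7, 0], [0, 0, 0], 10],
    [[0.3, 0.7, 0], [0, 0, 0], 10],
    [[0.3, 0.7, 0], [0, 0, 0], 10],
    [[0.3, 0.7, 0], [0, 0, 0], 10],
    [[0.3, 0.7, 0], [0, 0, 0], 10],
    [[0.3, 0.6, 0], [0, 0, 0], 10],
    [[0.2, 0.4, 0], [0, 0, 0], 10],
    [[0.08, 0.18, 0], [0, 0, 0], 10],
    [[0, 0, 0], [0, 0, 0], 10],
    [[0, 0, 0], [0, 0, 0], 10],
    [[0, 0, 0], [0, 0, 0], 10]
  ]
}}

```text
clock: 25.15
ee_pos: [541.1, -26.7, 344.4]
orientation: [2.458, 1.956, 0.0]
ft_force: [0.3, 0.7, -1.4]
width: 0.271
```

Call:
{"op": "servo_tool", "data": {
  "increments": [
    [[0, 0, -0.3], [0, 0, 0], 10],
    [[0, 0, -0.6], [0, 0, 0], 10],
    [[0, 0, -0.6], [0, 0, 0], 10],
    [[0, 0, -0.5], [0, 0, 0], 10],
    [[0, 0, -0.3], [0, 0, 0], 10],
    [[0, 0, 0], [0, 0, 0], 10],
    [[0, 0, 0], [0, 0, 0], 10]
  ]
}}

```text
clock: 25.85
ee_pos: [541.6, -25.7, 275.5]
orientation: [2.456, 1.958, 0.0]
ft_force: [-0.5, 0.2, -1.8]
width: 0.273
```

```bash
python3 -c "
from look import *
look('13',bar=(541.3,-25.5,115),h=75)"
```

```text
[541.6 -25.7 275.5] [-0.5   0.17 -1.77] yaw -12.88 tilt 0.02 25.85
```

View pics/side13.png

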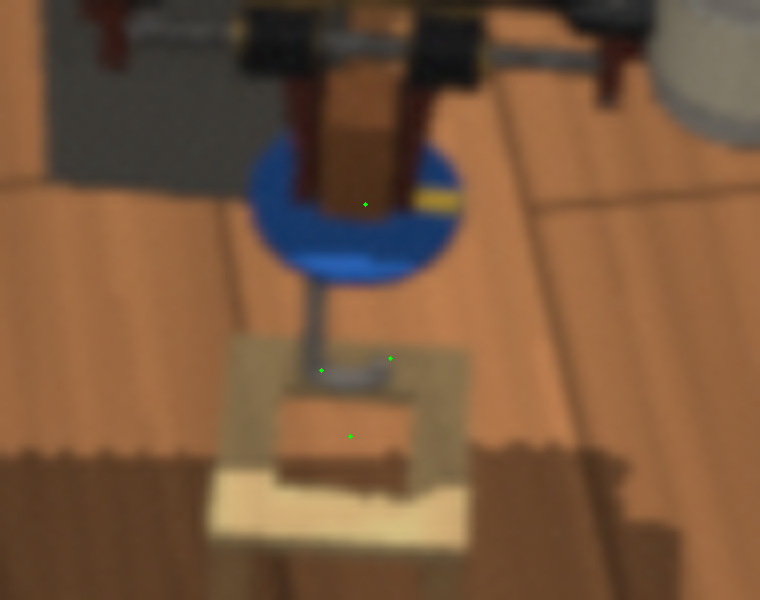

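The hook lines up with the hole (crop: hook 347, hole centre 346). Lowering.

Call:
{"op": "servo_tool", "data": {
  "increments": [
    [[0, 0, -0.2], [0, 0, 0], 10],
    [[0, 0, -0.3], [0, 0, 0], 10],
    [[0, 0, -0.3], [0, 0, 0], 10],
    [[0, 0, -0.4], [0, 0, 0], 10],
    [[0, 0, -0.4], [0, 0, 0], 10],
    [[0, 0, -0.4], [0, 0, 0], 10],
    [[0, 0, -0.4], [0, 0, 0], 10],
    [[0, 0, -0.4], [0, 0, 0], 10],
    [[0, 0, -0.4], [0, 0, 0], 10],
    [[0, 0, -0.4], [0, 0, 0], 10],
    [[0, 0, -0.3], [0, 0, 0], 10],
    [[0, 0, -0.2], [0, 0, 0], 10],
    [[0, 0, 0], [0, 0, 0], 10],
    [[0, 0, 0], [0, 0, 0], 10]
  ]
}}

```text
clock: 27.35
ee_pos: [541.7, -25.5, 152.5]
orientation: [2.456, 1.958, 0.0]
ft_force: [0.0, -0.2, -1.1]
width: 0.265
```

Call:
{"op": "servo_tool", "data": {
  "increments": [
    [[0, 0, -0.07], [0, 0, 0], 10],
    [[0, 0, -0.06], [0, 0, 0], 10],
    [[0, 0, -0.05], [0, 0, 0], 10],
    [[0, 0, -0.03], [0, 0, 0], 10],
    [[0, 0, -0.03], [0, 0, 0], 10],
    [[0, 0, 0], [0, 0, 0], 10],
    [[0, 0, 0], [0, 0, 0], 10]
  ]
}}

```text
clock: 28.05
ee_pos: [541.5, -25.4, 146.2]
orientation: [-2.456, -1.958, -0.001]
ft_force: [-5.6, 1.1, 9.8]
width: 0.271
```

```bash
python3 -c "
from look import *
look('14',bar=(541.3,-25.5,115),h=75)"
```

```text
[541.5 -25.4 146.2] [-5.61  1.12  9.77] yaw -12.86 tilt 0.04 28.05
```

View pics/side14.png

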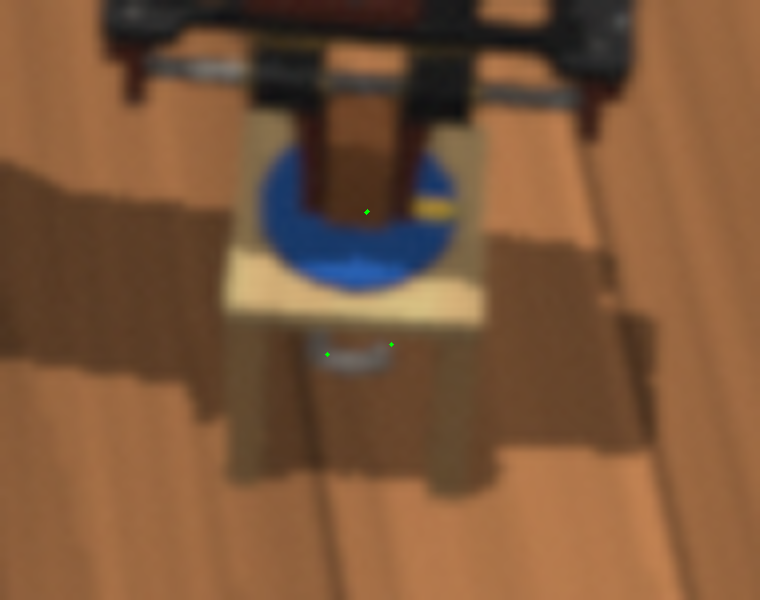

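Seated: contact force up about 11 N, disc on the plate, hook below it. Releasing and retreating.

Call:
{"op": "servo_tool", "data": {
  "increments": [
    [[0, 0, 0.02], [0, 0, 0], 10],
    [[0, 0, 0], [0, 0, 0], 30],
    [[0, 0, 0], [0, 0, 0], 45],
    [[0, 0, 0], [0, 0, 0], 70],
    [[0, 0, 0], [0, 0, 0], 70],
    [[0, 0, 0], [0, 0, 0], 70],
    [[0, 0, 0], [0, 0, 0], 70],
    [[0, 0, 0], [0, 0, 0], 70]
  ]
}}

```text
clock: 28.95
ee_pos: [541.5, -25.4, 145.6]
orientation: [2.456, 1.959, -0.0]
ft_force: [0.0, -1.5, 0.2]
width: 0.797
```

Call:
{"op": "servo_tool", "data": {
  "increments": [
    [[0, 0, 0.2], [0, 0, 0], 70],
    [[0, 0, 0.4], [0, 0, 0], 70],
    [[0, 0, 0.6], [0, 0, 0], 70],
    [[0, 0, 0.7], [0, 0, 0], 70],
    [[0, 0, 0.7], [0, 0, 0], 70],
    [[0, 0, 0.7], [0, 0, 0], 70],
    [[0, 0, 0.5], [0, 0, 0], 70],
    [[-0.4, 0.5, 0.3], [0, 0, 0], 70],
    [[-0.7, 0.8, 0], [0, 0, 0], 70],
    [[-0.7, 0.8, 0], [0, 0, 0], 70],
    [[-0.7, 0.8, 0], [0, 0, 0], 70],
    [[0, 0.8, 0], [0, 0, 0], 70],
    [[0, 0.8, 0], [0, 0, 0], 70],
    [[0, 0.5, 0], [0, 0, 0], 70],
    [[0, 0, 0], [0, 0, 0], 70],
    [[0, 0, 0], [0, 0, 0], 70],
    [[0, 0, 0], [0, 0, 0], 70]
  ]
}}

```text
clock: 30.65
ee_pos: [466.7, 123.0, 268.7]
orientation: [2.458, 1.956, -0.0]
ft_force: [0.1, -0.3, 0.3]
width: 0.798
```

```bash
python3 - <<'E'
from workcell import r
from h import *
s=r.get_state();print(s["ee_pos"],s["ft_force"],s["clock"])
for n in("side","top"):
    d=r.get_image(n);pickle.dump(d,open(n+"15.pkl","wb"))
    if n=="side": f=d["frame"][130:350,200:400];k=2.7
    else: f=d["frame"][90:240,120:380];k=3
    cv2.imwrite(f"pics/{n}15.png",cv2.resize(f,None,fx=k,fy=k,interpolation=cv2.INTER_CUBIC))
E
```

```text
[466.65312072 123.04886379 268.74719977] [ 0.06974204 -0.33887485  0.28022509] 30.65
```

View pics/side15.png

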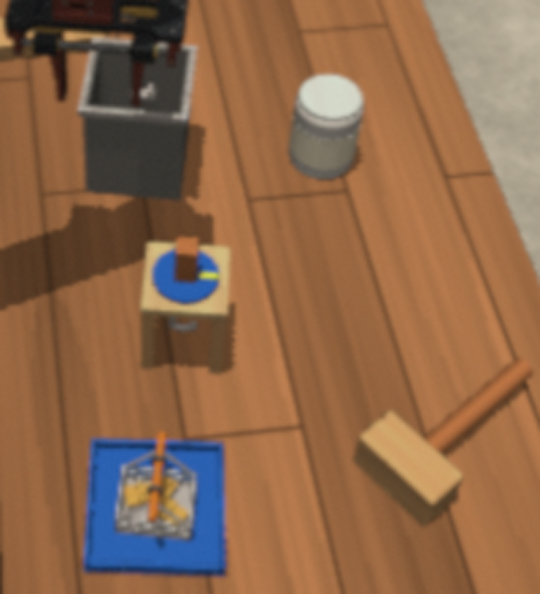

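View pics/top15.png

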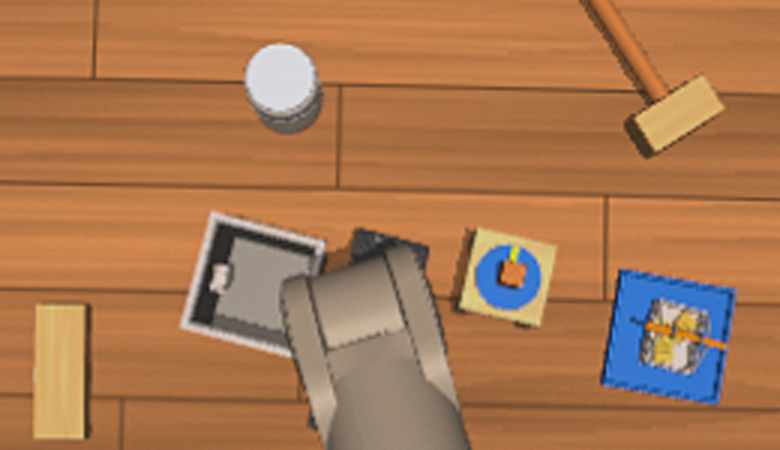

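The basket stands level in the tray (side crop 155,500). The rod hangs centred in the stand (185,275), and the bystanders are where they were. The arm is clear of everything, so I'm handing in.

```bash
python3 -c "
from workcell import r
print(r.close_job())"
```

```text
the job is handed in; nothing more can be done
None
```

The basket is out of the tank and standing in the blue drip tray. The hook rod is back in its stand, and the job was handed in at about 31 s of the 67 s allowed. No verdict is reported.

**How it went:** I lifted the basket by its orange bar, between the two collars, to about 99 mm above the rim, then lowered it slowly into the tray. The hook was dropped clear of the bar and backed out before I lifted the rod away.

**Last checks, by eye in the pictures and from the force readings:**
- **Basket:** it stands level and roughly central in the tray. The load had come off the hook before I withdrew it.
- **Rod:** the disc lies flat on the plate, centred, with the hook below it. It met the plate with about 11 N before I eased off and let go.
- **Bystanders:** the can, mallet and offcut show no movement.
- **Arm:** the gripper is empty and clear of everything.

**Disagreement:** the two cameras differed by about 4 mm in x. I used the mean, checked against the gripper's own position, and no grasp or fit was affected.

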